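Lock the rotary inspection table at its zero slot

TASK

Lock the small rotary inspection table at its zero position: by pushing on the upright post, turn the slotted disc until its slot faces the lock bar, then push the lock bar's upright plate so that the bar slides fully home into the slot. Use light pushes of the fingers only, without gripping the post or the bar or forcing them, and lift nothing: the ring gauge stays standing on the middle of the disc as it turns, and the V-block, the setting block and the jack beside the table stay where they are.

Things in the scene. Friction and masses are not known exactly. Their poses are not given: they have to be found in the camera images.
- rotary: Rotary inspection table, screwed to the bench: grey cast plate 240 x 160 x 16 mm carrying a turning disc and a sliding lock bar. Origin: on the disc's vertical axis at bench height; x points level from the axis along the lock bar (plate from x = -85 to 155 mm), z up. The bar's guide is a steel block from x = 87 to 119 mm, 47 mm wide, top 56 mm above the bench.
- disc_centre (a point): Centre of the top face of the bare steel disc, 46 mm above the bench. The disc is 140 mm across and 12 mm thick, turns either way without end about its vertical axis, and stays where it is left. The post and the bar are only to be pushed: finger contact of more than 35 N in all on the rotary table (both fingers added; 70 N once the bar is at its stop) counts as gripping or forcing.
- slot_mouth (a point): Middle of the mouth of the disc's only slot, on the rim at the top face, 70 mm from the axis. Slot 19 mm wide, 26 mm deep, mouth flared to 24 mm. It faces the bar when this point lies on the table's +x axis. If it is within about 5 mm of that line the bar's tapered nose finds its way in, turning the disc a little; otherwise the rim stops the bar.
- post_top (a point): Top centre of the turning post on the disc: round steel, 14 mm thick (20 mm in its lowest 4 mm), 34 mm tall above the disc, top 80 mm above the bench, 52 mm from the axis, diametrically opposite the slot. Pushed sideways (2 to 3 N) it turns the disc, either way round.
- lock_bar (a joint): How far in the lock bar is, in m: 0 drawn back, 0.030 fully home at its stop. Flat bar 16 mm wide, 10 mm thick, mid-height 40 mm above the bench; its nose tapers to 9 mm over the last 8 mm; its tip is 78 mm from the disc's axis at 0 and 48 mm at 0.030. It slides towards the axis as the value grows, with about 3 N of friction, and stays where it is left.
- plate_outer_face (a point): Point on the outer face (away from the disc) of the upright plate at the lock bar's outer end: middle of its width, 58 mm above the bench. The plate is 40 mm wide, 8 mm thick and stands from 35 to 77 mm above the bench. The face is 156.5 mm from the disc's axis with the bar drawn back, 126.5 mm with it home. Push it level towards the axis.
- ring_centre (a point): Centre (half-way up) of the ring gauge, a loose plain steel ring 50 mm across, bore 30 mm, 20 mm tall, standing on the middle of the disc, its top 66 mm above the bench. It rides round with the disc.
- v_block: Loose steel V-block 60 x 44 x 44 mm on the bench beside the table; origin at the centre of its underside.
- setting_block: Loose steel block with drilled holes, 76 x 51 x 25 mm, on the bench beside the table; origin at the centre of its underside.
- levelling_jack: Loose small round screw jack, 40 mm across its foot, 56 mm tall, on the bench beside the table; origin at the centre of its underside.

How it is judged:
By the outcome, as a careful person would: the job done as asked, in the order asked, and still so for the second after the job is handed in, with the robot touching nothing.
It also fails if it takes over 54 s, if anything falls off the work surface, if the arm or the gripper's body presses on something with over 40 N, if the wrist force passes 120 N, or if a joint passes its speed limit or range.

ROBOT

A 6-joint arm with a two-finger parallel gripper is mounted at the origin on the work surface. World frame = base frame: x ahead of the robot, y to its left, z up, the work surface at z = 0. Lengths are in m, angles in degrees, forces in N, time in s.
With the tool pointing down it reaches from about 0.3 to 0.75 m from the base axis. Payload 8.5 kg.
Tool frame: the origin (TCP) lies midway between the tips of the shut fingers; the grasp point (between the pads) lies 19 mm behind it; z points along the fingers, y is the direction in which the jaws open and shut (so a half turn about z gives the same grasp; the last joint's range is limited). The gripper opens to 85 mm and grips with 20 to 120 N. Pads are 22 mm wide; open, the fingers measure 114 mm over their backs; the gripper's body (76 mm by 85 mm) begins 54 mm behind the grasp point. The pads swing forward as they close: fully open they stand 13 mm farther back than shut.
Start: joints at [-80.575, 21.807, 74.336, -0, 83.858, -12.336], TCP at [0.204, -0.511, 0.231] pointing down, gripper open.
Joint ranges: [-178.18, 178.18], [-50.72, 133.34], [12.68, 142.11], [-81.47, 261.47], [9.98, 163.14], [-165.26, 165.26]. Speed limits (degrees/s): [136.94, 136.94, 180, 180, 180, 180].

INTERFACE

Orientations are given as a 3x3 rotation matrix whose columns are the frame's x, y, z axes.
In Python, from rig import env, eyes, close_job gives the robot as it stands.
- The arm moves only by the tool jog_arm, never from a script. Its argument "deltas" is one flat list of numbers, 7 for each row, row after row: the shift along the tool's x, y, z in units of 0.75 m (1.0 is 0.75 m), then the turn, a rotation vector about the tool's x, y, z in units of 180 degrees (1.0 is 180 degrees), then the gripper command: -1 is fully open, 1 is shut, values between are in proportion. In form: [dx, dy, dz, ax, ay, az, fingers, dx, dy, dz, ax, ay, az, fingers, ...]. A call has 1 to 12 rows; each row is the pose to reach, as a shift and turn from the pose commanded when the call began, along the tool's axes at that moment, turning the shorter way round; what a row does not reach only later rows make up. A row lasts 1/12 s, in which the tool goes at most 41.7 mm and 7.16 degrees, less where a joint would pass 70% of its speed; a pose out of reach is approached as far as the arm can. A call with a number of a shift or a turn outside -1 to 1 is refused whole. A call with a gripper value outside its range is refused whole. The fingers move at their own pace and stop on an object; "grip_force" is the grip in N (left out, the last holds). Time passes only in rows, so rows that repeat a pose let the fingers close. It gives the time, the measured TCP pose, the force and the opening at its end, in the units of the state.
- env.observe(): the state, without advancing time (a new reading comes with each control period).
- eyes.get_image(name): name is "scene" or "top"; returns the picture (480x640x3 uint8, red, green, blue); there is no depth.
- eyes.camera_params(name): a dict with "intrinsics" (3x3 intrinsics, pixels), "k1" (the pictures are not rectified: a ray, as slopes to the right and down, at radius r is drawn at 1 + k1 r^2 times it, then the intrinsics apply), "R" (3x3) and "t" (3): a world point X has camera coordinates R X + t. Camera axes: x right, y down, z forward; pixel columns grow to the right and rows downward; lengths in m; the calibration is good to about 2 mm. A picture is of the moment at which its call begins. camera_params takes no time and is no camera call.
- close_job(): hands the job in, once; it reports no verdict.
The state is a dict: "time_s": time; "q": joint angles; "qvel": joint speeds; "joint_efforts": joint torques, N m; "position": TCP position; "tool_rot": TCP orientation; "ft_force": force on the tool from outside, world axes, zero at the start; "wrist_torque": the same for the moment, N m; "grip_width": finger opening in m.
Only numpy, scipy, OpenCV 4.12 (cv2) and the standard library are available. Lean on these libraries where they do the work, as an engineer would, in place of code of your own. Each camera call takes 0.05 s, during which the arm holds its last target.

## Working session

There is one attempt and no reset: what is moved stays moved. The work goes in short steps, Python scripts to look and compute and a tool call to move; the robot and the scene stay as the last step left them, time stands still between calls to the robot, and variables do not carry over. Pictures are saved under pics/ and viewed, and the job is handed in when it is done.

Besides the shell and the picture viewer there is one more tool, called in YAML: its name, and indented under it one key for each argument. jog_arm: Moves the arm, as the interface text tells. Its arguments: {"type":"object","properties":{"deltas":{"type":"array"},"grip_force":{"type":"number"}},"required":["deltas"]}

```bash
ls; mkdir -p pics
python3 - <<'E'
from rig import env, eyes
import cv2
for n in ("scene","top"):
    cv2.imwrite(f"pics/{n}0.png", eyes.get_image(n)[:,:,::-1]); print(eyes.camera_params(n))
print(env.observe())
E
```

```text
pics
{'intrinsics': array([[605.39474216,   0.        , 323.22760885],
       [  0.        , 605.39474216, 244.97731387],
       [  0.        ,   0.        ,   1.        ]]), 'k1': -0.0041451667964616835, 'R': array([[ 0.58915155,  0.80791315,  0.01329616],
       [ 0.64985943, -0.46398733, -0.60199541],
       [-0.48019076,  0.36330717, -0.79838884]]), 't': array([-0.3866758 , -0.26288786,  1.24366661])}
{'intrinsics': array([[483.19872395,   0.        , 323.36006082],
       [  0.        , 483.19872395, 241.39173557],
       [  0.        ,   0.        ,   1.        ]]), 'k1': -0.056795344267598066, 'R': array([[-1.99603607e-03, -9.99926656e-01,  1.19456202e-02],
       [-9.84265125e-01, -1.46147875e-04, -1.76697887e-01],
       [ 1.76686673e-01, -1.21103527e-02, -9.84192643e-01]]), 't': array([0.0759304 , 0.53982973, 0.7921543 ])}
{'time_s': 0.1, 'q': array([-8.05728442e+01,  2.18374640e+01,  7.43780195e+01, -2.00212893e-04,
        8.38568657e+01, -1.23332302e+01]), 'qvel': array([ 0.02444273, -0.0445329 , -0.12095823,  0.03627625, -0.0510278 ,
        0.07204486]), 'joint_efforts': array([ 3.64820196e-03, -4.49223268e+01, -2.31655222e+01, -1.56648643e-04,
        3.73526680e-03, -1.62089640e-05]), 'position': array([ 0.20387737, -0.51055022,  0.23078446]), 'tool_rot': array([[ 9.28742255e-01,  3.70726017e-01, -2.10254849e-04],
       [ 3.70725981e-01, -9.28741458e-01,  1.24511000e-03],
       [ 2.66322278e-04, -1.23433321e-03, -9.99999203e-01]]), 'ft_force': array([ 0.15067903, -0.10684478, -0.25808864]), 'wrist_torque': array([ 0.0272902 ,  0.07366684, -0.0719982 ]), 'grip_width': 0.0854652254871081}
```

View pics/scene0.png

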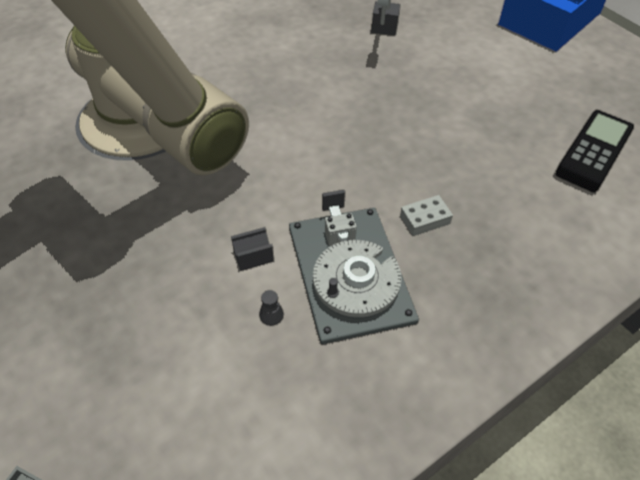

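View pics/top0.png

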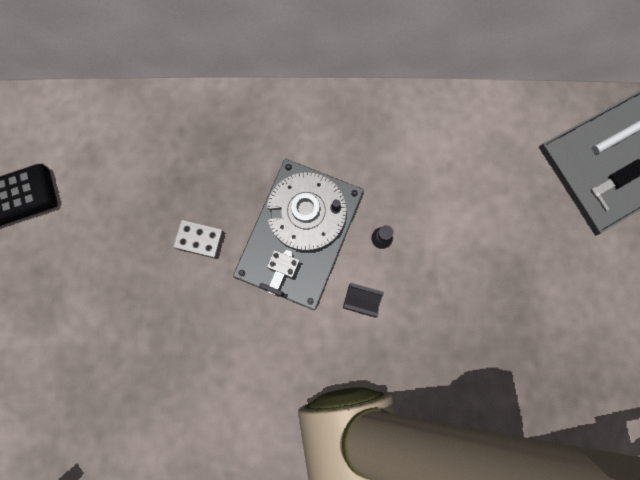

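The scene view shows the table near (355,275) and the top view near (300,230). In the top view the slot is at about (272,212), the post at (336,206) and the bar plate at (272,290). I'll enlarge both.

Run:
```python
import cv2
a=cv2.imread('pics/top0.png')[150:320,160:400]; cv2.imwrite('pics/top0c.png',cv2.resize(a,None,fx=3.3,fy=3.3,interpolation=cv2.INTER_CUBIC))
a=cv2.imread('pics/scene0.png')[180:350,220:460]; cv2.imwrite('pics/scene0c.png',cv2.resize(a,None,fx=3.3,fy=3.3,interpolation=cv2.INTER_CUBIC))
```

```text
(no output)
```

View pics/top0c.png

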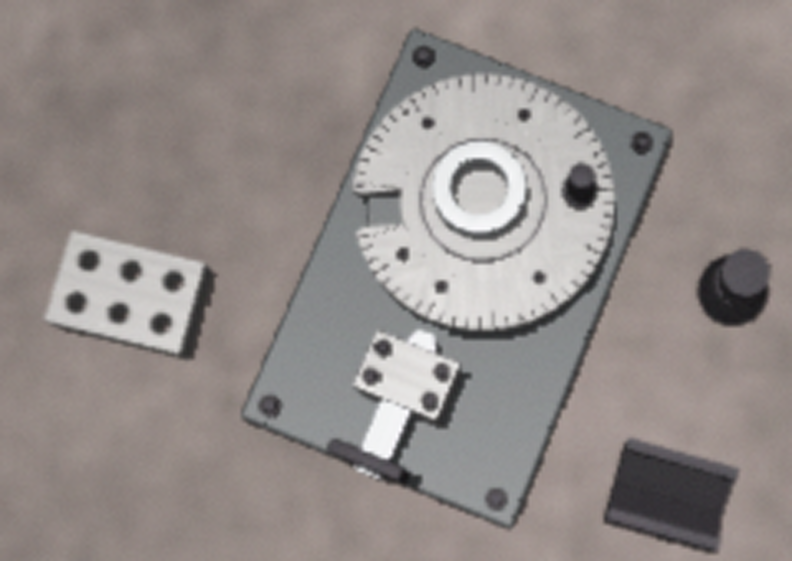

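View pics/scene0c.png

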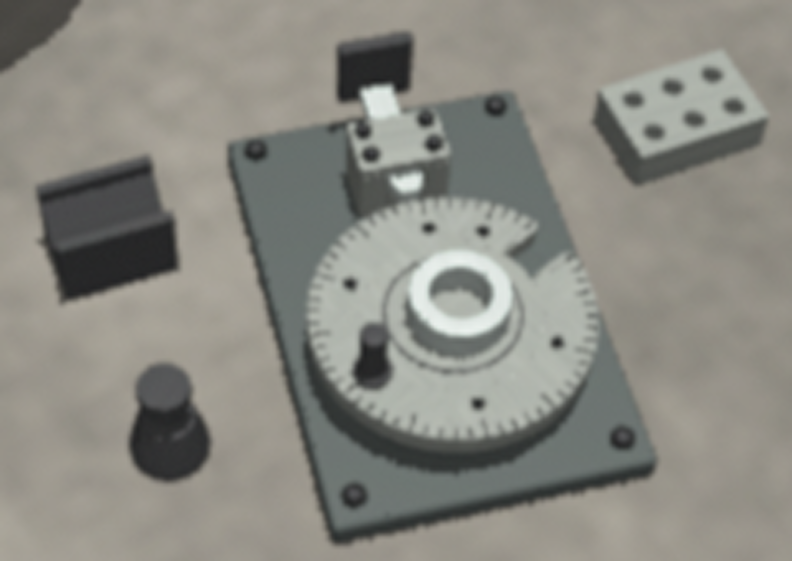

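```bash
cat > h.py <<'E'
import numpy as np, cv2
from rig import eyes
from scipy.optimize import least_squares
def proj(n,X):
    p=eyes.camera_params(n); X=np.atleast_2d(X)
    c=X@np.array(p['R']).T+p['t']; s=c[:,:2]/c[:,2:]
    s=s*(1+p['k1']*(s**2).sum(1,keepdims=True)); K=p['intrinsics']
    return s*[K[0,0],K[1,1]]+[K[0,2],K[1,2]]
def bp(n,px,z):
    return least_squares(lambda q:(proj(n,[q[0],q[1],z])[0]-px),[0.45,0]).x
def tab(p,L):
    L=np.atleast_2d(L); c,s=np.cos(p[2]),np.sin(p[2])
    return np.c_[p[0]+c*L[:,0]-s*L[:,1],p[1]+s*L[:,0]+c*L[:,1],L[:,2]]
E
python3 - <<'E'
from h import *
L=np.array([[155,80,16],[155,-80,16],[-85,-80,16],[-85,80,16]])/1e3
T=np.array([[513,524],[243,416],[415,28],[671,132]])/3.3+[160,150]
S=np.array([[230,146],[513,93],[655,462],[333,535]])/3.3+[220,180]
def f(p): return np.r_[(proj('top',tab(p,L))-T).ravel(),(proj('scene',tab(p,L))-S).ravel()]
r=least_squares(f,[0.45,0.05,2.8]); print(r.x,np.degrees(r.x[2])); print(r.fun.reshape(-1,2).round(1))
for n,q in (('top',np.array([580,175])/3.3+[160,150]),('scene',np.array([375,333])/3.3+[220,180])):
    w=bp(n,q,.08)-r.x[:2]; print('post',w+r.x[:2],np.hypot(*w),np.degrees(np.arctan2(w[1],w[0])-r.x[2]))
for n,q in (('top',np.array([356,212])/3.3+[160,150]),('scene',np.array([555,238])/3.3+[220,180])):
    w=bp(n,q,.046)-r.x[:2]; print('slot',w+r.x[:2],np.hypot(*w),np.degrees(np.arctan2(w[1],w[0])-r.x[2]))
for n,q in (('top',np.array([481,188])/3.3+[160,150]),('scene',np.array([460,295])/3.3+[220,180])):
    print('ring',bp(n,q,.066))
for n,q,z in (('top',np.array([738,272])/3.3+[160,150],.056),('scene',np.array([163,388])/3.3+[220,180],.056)):
    w=bp(n,q,z)-r.x[:2];print('jack',w+r.x[:2],np.hypot(*w))
for nm,z,q in (('vbl',.044,[685,455]),('vbl2',.044,[630,440]),('vbl2',.044,[720,540])): print(nm,bp('top',np.array(q)/3.3+[160,150],z))
for q in ([205,262],[70,232]): print('set',bp('top',np.array(q)/3.3+[160,150],.025))
print('plate',tab(r.x,[[.1565,0,.058],[.1265,0,.058],[-.052,0,.08],[.1565,.02,.058],[.1565,-.02,.058]]))
E
```

```text
[0.59777599 0.10587532 2.75347968] 157.7627646987991
[[-0.7  0.5]
 [-2.  -1. ]
 [-1.5 -2.1]
 [ 0.8 -2.3]
 [-2.8 -1.5]
 [-1.  -1.3]
 [ 0.3  0.7]
 [-1.7 -0.1]]
post [0.60015986 0.05467578] 0.05125501181319707 -245.09698052337674
post [0.60268903 0.0571883 ] 0.04893428858020348 -242.00052102220945
slot [0.58867463 0.17286805] 0.06760813138413145 -60.02615344993983
slot [0.59175986 0.17744145] 0.07181854847816012 -62.95755371587717
ring [0.59678849 0.10583208]
ring [0.60155384 0.10847668]
jack [ 0.55417484 -0.0288027 ] 0.14155998608860879
jack [ 0.55777126 -0.03033025] 0.14195892404117963
vbl [ 0.45934938 -0.00048889]
vbl2 [0.4672223  0.02811437]
vbl2 [ 0.41537765 -0.01787497]
set [0.56579541 0.25668927]
set [0.58253886 0.33128815]
plate [[0.45291571 0.16510156 0.058     ]
 [0.48068445 0.15374829 0.058     ]
 [0.64590848 0.08619632 0.08      ]
 [0.44534686 0.14658907 0.058     ]
 [0.46048455 0.18361406 0.058     ]]
```

```bash
cat >> h.py <<'E'
from rig import env
from scipy.spatial.transform import Rotation as Ro
def Rd(yaw):
    c,s=np.cos(np.radians(yaw)),np.sin(np.radians(yaw))
    return np.array([[c,s,0],[s,-c,0],[0,0,-1.]])
def row(pos,yaw,g=1,p0=None,R0=None):
    o=env.observe(); p0=o['position'] if p0 is None else np.array(p0); R0=o['tool_rot'] if R0 is None else R0
    d=R0.T@(np.array(pos)-p0)/.75; a=Ro.from_matrix(R0.T@Rd(yaw)).as_rotvec()/np.pi
    print(np.r_[d,a].round(4).tolist(),g)
E
python3 - <<'E'
from h import *
row([.570,.058,.15],6)
E
```

```text
[0.7344, -0.5229, 0.1086, -0.0004, -0.0, 0.0876] 1
```

jog_arm:
  deltas: [0.7344,-0.5229,0.1086,0,0,0.0876,1,0.7344,-0.5229,0.1086,0,0,0.0876,1,0.7344,-0.5229,0.1086,0,0,0.0876,1,0.7344,-0.5229,0.1086,0,0,0.0876,1,0.7344,-0.5229,0.1086,0,0,0.0876,1,0.7344,-0.5229,0.1086,0,0,0.0876,1,0.7344,-0.5229,0.1086,0,0,0.0876,1,0.7344,-0.5229,0.1086,0,0,0.0876,1,0.7344,-0.5229,0.1086,0,0,0.0876,1,0.7344,-0.5229,0.1086,0,0,0.0876,1,0.7344,-0.5229,0.1086,0,0,0.0876,1,0.7344,-0.5229,0.1086,0,0,0.0876,1]
  grip_force: 20

```text
time_s: 1.1
position: [0.4731, -0.0918, 0.1712]
tool_rot: [[0.995, 0.104, -0.0], [0.104, -0.995, 0.0], [-0.0, -0.0, -1.0]]
ft_force: [1.0, -1.0, -0.9]
grip_width: 0.0002
```

Run:
```python
from h import *
o=env.observe(); print(o['time_s'],o['position'],o['qvel'].round(1),o['grip_width'],o['ft_force'])
row([.570,.058,.15],6)
```

```text
1.1 [ 0.47311032 -0.0917638   0.17124745] [ 61.2  19.9 -19.5  -0.   -0.9  60.9] 0.00022853594131789977 [ 0.9527184  -1.02615261 -0.92925718]
[0.1493, -0.1851, 0.0283, -0.0, 0.0001, -0.0] 1
```

jog_arm:
  deltas: [0.09,-0.12,0.018,0,0,0,1,0.09,-0.12,0.018,0,0,0,1,0.09,-0.12,0.018,0,0,0,1,0.09,-0.12,0.018,0,0,0,1,0.09,-0.12,0.018,0,0,0,1,0.09,-0.12,0.018,0,0,0,1]

```text
time_s: 1.6
position: [0.5299, 0.0024, 0.1579]
tool_rot: [[0.995, 0.105, -0.001], [0.105, -0.995, -0.0], [-0.001, 0.0, -1.0]]
ft_force: [0.3, 0.1, 1.5]
grip_width: 0.0001
```

Run:
```python
from h import *
o=env.observe(); print(o['time_s'],o['position'],o['qvel'].round(1),o['grip_width'],o['ft_force'])
row([.570,.058,.09],6)
for n in ('scene','top'):
    a=eyes.get_image(n)[:,:,::-1]
    a=a[180:350,220:460] if n=='scene' else a[150:320,160:400]
    cv2.imwrite(f'pics/{n}1c.png',cv2.resize(a,None,fx=3.3,fy=3.3,interpolation=cv2.INTER_CUBIC))
```

```text
1.6 [0.5298798  0.00243826 0.15785295] [-1.4 -0.6  0.3  0.1 -0.   0. ] 9.182456437814613e-05 [0.34658615 0.0630303  1.47446914]
[0.061, -0.0681, 0.0904, 0.0, 0.0003, 0.0] 1
```

View pics/scene1c.png

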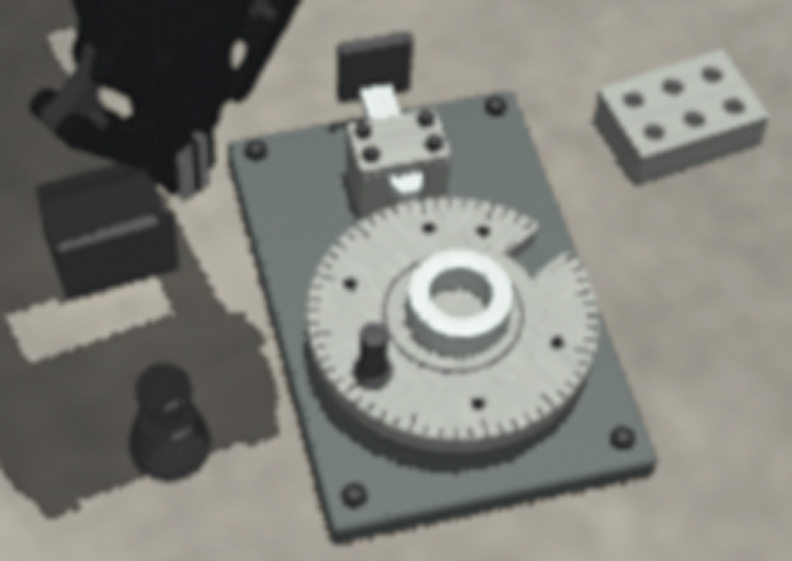

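View pics/top1c.png

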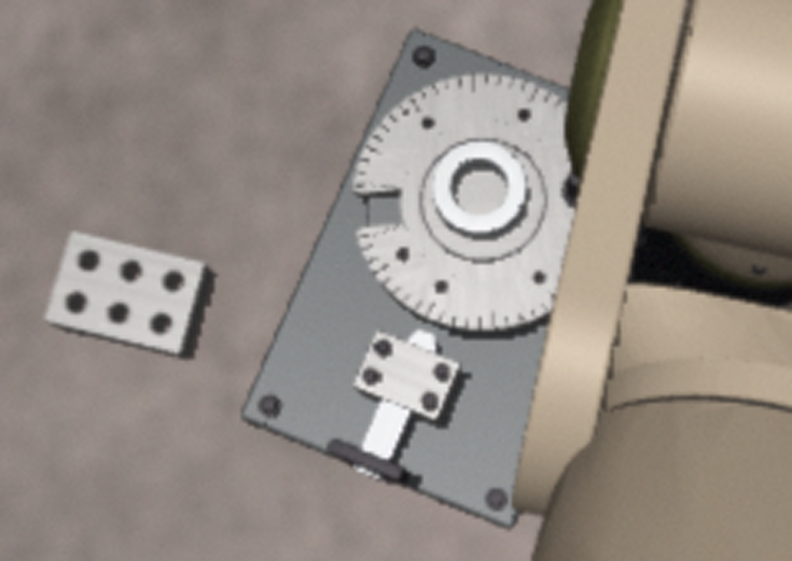

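jog_arm:
  deltas: [0.02,-0.022,0.02,0,0,0,1,0.04,-0.045,0.045,0,0,0,1,0.055,-0.06,0.07,0,0,0,1,0.061,-0.068,0.09,0,0,0,1,0.061,-0.068,0.09,0,0,0,1,0.061,-0.068,0.09,0,0,0,1]

```text
time_s: 2.2
position: [0.57, 0.0574, 0.0905]
tool_rot: [[0.995, 0.104, -0.001], [0.104, -0.995, -0.0], [-0.001, -0.0, -1.0]]
ft_force: [-0.6, -0.0, 0.4]
grip_width: 0.0002
```

Run:
```python
from h import *
o=env.observe(); print(o['time_s'],o['position'],o['qvel'].round(1),o['ft_force'])
print((proj('scene',o['position'])-[220,180])*3.3, (proj('scene',[.5299,.0024,.158])-[220,180])*3.3)
a=eyes.get_image('scene')[:,:,::-1][180:350,220:460]
cv2.imwrite('pics/scene2c.png',cv2.resize(a,None,fx=3.3,fy=3.3,interpolation=cv2.INTER_CUBIC))
```

```text
2.2 [0.57002465 0.05737826 0.09053337] [-0.6 -1.9 -1.   0.   0.2 -0. ] [-0.57927158 -0.01242291  0.40283571]
[[333.50721548 271.89955612]] [[177.75741389 180.30341665]]
```

View pics/scene2c.png

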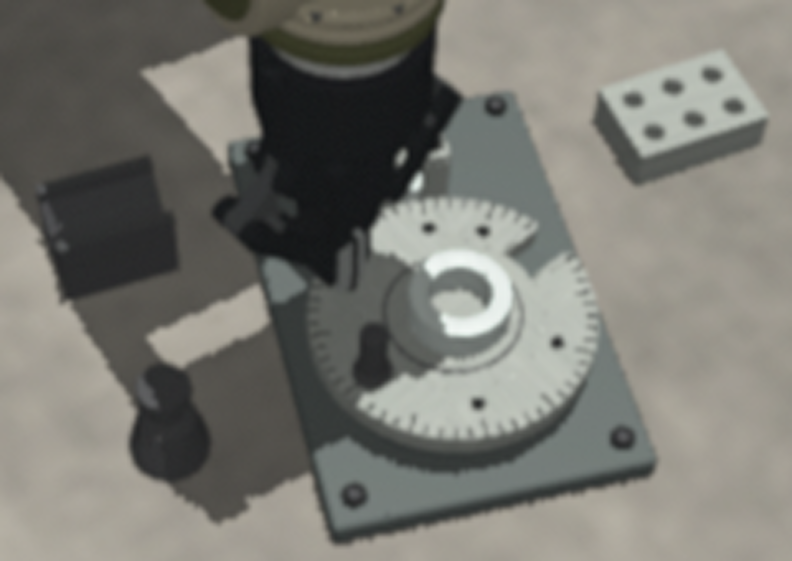

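The fingertip agrees with the projected TCP to about 2 mm. Next I descend, then push along the arc.

Run:
```python
from h import *
row([.572,.055,.057],6)
c=np.array([.599,.107])
R0=Rd(6)
for th in np.arange(-90,-45,3):
    t=np.radians(th);u=np.array([np.cos(t),np.sin(t)]);g=np.array([-u[1],u[0]])
    P=c+.052*u-.018*g; print(th,end=' '); row([*P,.057],th+90,1,[.572,.055,.057],R0)
```

```text
[0.0018, 0.0031, 0.0459, 0.0001, -0.0002, -0.0004] 1
-90 [0.0119, 0.0013, 0.0, 0.0, 0.0, 0.0333] 1
-87 [0.0155, 0.0028, 0.0, 0.0, 0.0, 0.0167] 1
-84 [0.0191, 0.0041, 0.0, 0.0, 0.0, 0.0] 1
-81 [0.0227, 0.0053, 0.0, 0.0, 0.0, -0.0167] 1
-78 [0.0264, 0.0063, 0.0, 0.0, 0.0, -0.0333] 1
-75 [0.0302, 0.007, 0.0, 0.0, 0.0, -0.05] 1
-72 [0.034, 0.0076, 0.0, 0.0, 0.0, -0.0667] 1
-69 [0.0378, 0.008, 0.0, 0.0, 0.0, -0.0833] 1
-66 [0.0416, 0.0082, 0.0, 0.0, 0.0, -0.1] 1
-63 [0.0455, 0.0081, 0.0, 0.0, 0.0, -0.1167] 1
-60 [0.0493, 0.0079, 0.0, 0.0, 0.0, -0.1333] 1
-57 [0.0531, 0.0075, 0.0, 0.0, 0.0, -0.15] 1
-54 [0.0569, 0.0069, 0.0, 0.0, 0.0, -0.1667] 1
-51 [0.0607, 0.006, 0.0, 0.0, 0.0, -0.1833] 1
-48 [0.0644, 0.005, 0.0, 0.0, 0.0, -0.2] 1
```

jog_arm:
  deltas: [0.0005,0.001,0.012,0,0,0,1,0.001,0.002,0.024,0,0,0,1,0.0018,0.003,0.036,0,0,0,1,0.0018,0.003,0.044,0,0,0,1,0.0018,0.003,0.0455,0,0,0,1,0.0018,0.003,0.0455,0,0,0,1,0.0018,0.003,0.0455,0,0,0,1]

```text
time_s: 2.83
position: [0.5721, 0.0561, 0.0566]
tool_rot: [[0.995, 0.104, 0.0], [0.104, -0.995, 0.0], [0.0, 0.0, -1.0]]
ft_force: [0.1, 0.4, 0.1]
grip_width: -0.0004
```

jog_arm:
  deltas: [0.004,0.001,0,0,0,0,1,0.008,0.002,0,0,0,0,1,0.011,0.003,0,0,0,0,1,0.0135,0.0035,0,0,0,0,1,0.016,0.0038,0,0,0,0,1,0.0185,0.0042,0,0,0,0,1,0.021,0.0048,0,0,0,-0.0085,1,0.0235,0.0055,0,0,0,-0.02,1]

```text
time_s: 3.5
position: [0.5899, 0.054, 0.0565]
tool_rot: [[0.986, 0.168, -0.001], [0.168, -0.986, 0.0], [-0.001, -0.0, -1.0]]
ft_force: [-1.9, -0.7, 1.5]
grip_width: 0.0
```

```bash
cat > look.py <<'E'
import sys; from h import *
o=env.observe(); print(o['time_s'],o['position'],o['ft_force'].round(1))
a=eyes.get_image('scene')[:,:,::-1][180:350,220:460]
cv2.imwrite(f'pics/{sys.argv[1]}.png',cv2.resize(a,None,fx=3.3,fy=3.3,interpolation=cv2.INTER_CUBIC))
E
python3 look.py s3
python3 - <<'E'
from h import *
c=np.array([.599,.107]); o=env.observe()
for th in np.arange(-81,-15,3):
    t=np.radians(th);u=np.array([np.cos(t),np.sin(t)]);g=np.array([-u[1],u[0]])
    P=c+.052*u-.018*g; print(th,end=' '); row([*P,.0565],th+90)
E
```

```text
3.5 [0.5898655  0.05396264 0.05646209] [-1.9 -0.7  1.5]
-81 [-0.0015, 0.0011, -0.0001, -0.0, -0.0, 0.0045] 1
-78 [0.0022, 0.0023, -0.0001, -0.0, -0.0, -0.0122] 1
-75 [0.0059, 0.0033, -0.0001, -0.0, -0.0, -0.0289] 1
-72 [0.0096, 0.0042, -0.0001, -0.0, -0.0, -0.0455] 1
-69 [0.0134, 0.0048, -0.0001, -0.0, -0.0, -0.0622] 1
-66 [0.0172, 0.0052, -0.0001, -0.0, -0.0, -0.0789] 1
-63 [0.0211, 0.0055, -0.0001, -0.0, -0.0, -0.0955] 1
-60 [0.0249, 0.0055, -0.0001, -0.0, -0.0, -0.1122] 1
-57 [0.0287, 0.0053, -0.0001, -0.0, -0.0, -0.1289] 1
-54 [0.0326, 0.0049, -0.0001, -0.0, -0.0, -0.1455] 1
-51 [0.0364, 0.0044, -0.0001, -0.0, -0.0, -0.1622] 1
-48 [0.0401, 0.0036, -0.0001, -0.0, -0.0, -0.1789] 1
-45 [0.0438, 0.0026, -0.0001, -0.0, -0.0, -0.1955] 1
-42 [0.0475, 0.0015, -0.0001, -0.0, -0.0, -0.2122] 1
-39 [0.0511, 0.0001, -0.0001, -0.0, -0.0, -0.2289] 1
-36 [0.0546, -0.0014, -0.0001, -0.0, -0.0, -0.2455] 1
-33 [0.058, -0.0032, -0.0001, -0.0, -0.0, -0.2622] 1
-30 [0.0614, -0.0051, -0.0, -0.0, -0.0, -0.2789] 1
-27 [0.0646, -0.0071, -0.0, -0.0, -0.0, -0.2955] 1
-24 [0.0677, -0.0094, -0.0, -0.0, -0.0, -0.3122] 1
-21 [0.0708, -0.0118, -0.0, -0.0, -0.0, -0.3289] 1
-18 [0.0736, -0.0143, -0.0, -0.0, -0.0, -0.3455] 1
```

View pics/s3.png

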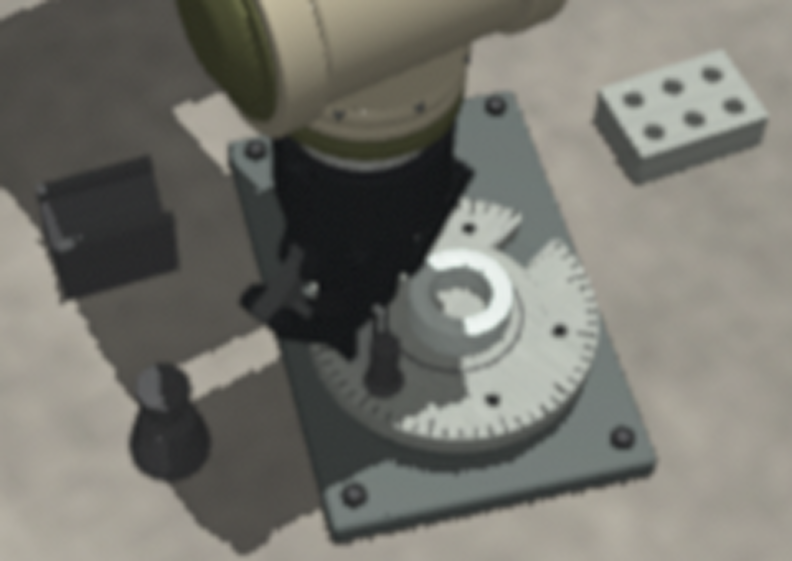

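Run:
```python
from h import *
o=env.observe();p=o['position'];R=o['tool_rot']
for d in ([.011,0,0],[.011,.0145,0],[.011,-.0145,0],[.011,0,-.0235],[.018,0,-.0235]): print(d,((proj('scene',p+R@d)-[220,180])*3.3).round())
q=np.array([385,342])/3.3+[220,180]; print(bp('scene',q,.08))
a=eyes.get_image('scene')[:,:,::-1][250:310,300:380]
cv2.imwrite('pics/s3z.png',cv2.convertScaleAbs(cv2.resize(a,None,fx=10,fy=10,interpolation=cv2.INTER_CUBIC),alpha=2.5))
```

```text
[0.011, 0, 0] [[369. 360.]]
[0.011, 0.0145, 0] [[347. 379.]]
[0.011, -0.0145, 0] [[390. 342.]]
[0.011, 0, -0.0235] [[370. 332.]]
[0.018, 0, -0.0235] [[382. 341.]]
[0.60927025 0.0579553 ]
```

View pics/s3z.png

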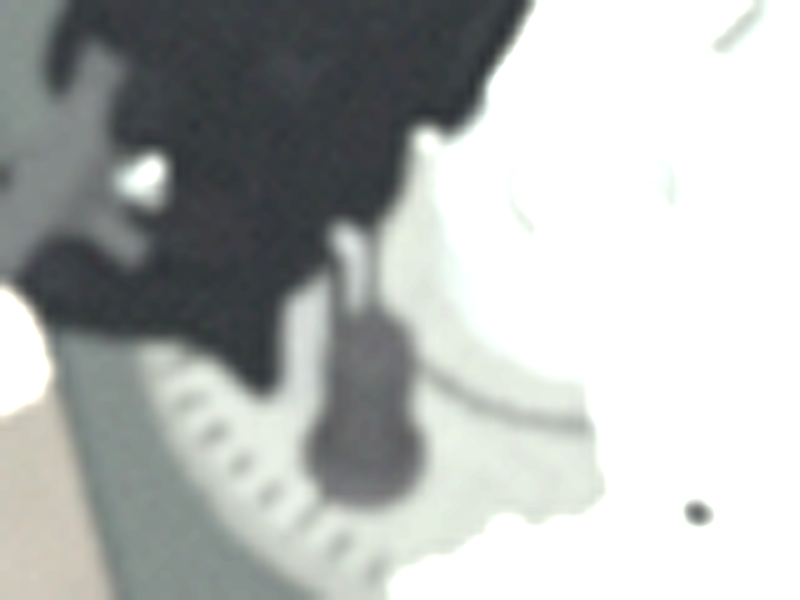

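jog_arm:
  deltas: [0.0022,0.0018,0,0,0,-0.0122,1,0.0047,0.0027,0,0,0,-0.0233,1,0.0072,0.0034,0,0,0,-0.0344,1,0.0096,0.004,0,0,0,-0.0455,1,0.0121,0.0045,0,0,0,-0.0566,1,0.0147,0.005,0,0,0,-0.0678,1,0.0172,0.0052,0,0,0,-0.0789,1,0.0198,0.0054,0,0,0,-0.09,1,0.0224,0.0055,0,0,0,-0.1011,1,0.0249,0.0055,0,0,0,-0.1122,1,0.0249,0.0055,0,0,0,-0.1122,1]

```text
time_s: 4.52
position: [0.6091, 0.053, 0.0563]
tool_rot: [[0.868, 0.497, -0.0], [0.497, -0.868, 0.0], [-0.0, -0.0, -1.0]]
ft_force: [-0.7, 0.1, -0.3]
grip_width: 0.0002
```

```bash
python3 look.py s4
python3 - <<'E'
from h import *
c=np.array([.599,.107]); o=env.observe()
for th in np.arange(-60,-15,3):
    t=np.radians(th);u=np.array([np.cos(t),np.sin(t)]);g=np.array([-u[1],u[0]])
    P=c+.052*u-.018*g; print(th,end=' '); row([*P,.0565],th+90)
E
```

```text
4.5167 [0.60905663 0.05302823 0.05626813] [-0.7  0.1 -0.3]
-60 [0.0004, 0.0002, -0.0003, 0.0, 0.0, -0.0016] 1
-57 [0.0041, 0.0013, -0.0003, 0.0, 0.0, -0.0183] 1
-54 [0.0078, 0.0023, -0.0003, 0.0, 0.0, -0.035] 1
-51 [0.0116, 0.003, -0.0003, 0.0, 0.0, -0.0516] 1
-48 [0.0154, 0.0036, -0.0003, 0.0, 0.0, -0.0683] 1
-45 [0.0192, 0.0039, -0.0003, 0.0, 0.0, -0.085] 1
-42 [0.0231, 0.0041, -0.0003, -0.0, 0.0, -0.1016] 1
-39 [0.0269, 0.0041, -0.0003, -0.0, 0.0, -0.1183] 1
-36 [0.0307, 0.0038, -0.0003, -0.0, 0.0, -0.135] 1
-33 [0.0345, 0.0034, -0.0003, -0.0, 0.0, -0.1516] 1
-30 [0.0383, 0.0027, -0.0003, -0.0, 0.0, -0.1683] 1
-27 [0.0421, 0.0019, -0.0003, -0.0, 0.0, -0.185] 1
-24 [0.0458, 0.0008, -0.0003, -0.0, 0.0, -0.2016] 1
-21 [0.0494, -0.0004, -0.0003, -0.0, 0.0, -0.2183] 1
-18 [0.053, -0.0018, -0.0003, -0.0, 0.0, -0.235] 1
```

View pics/s4.png

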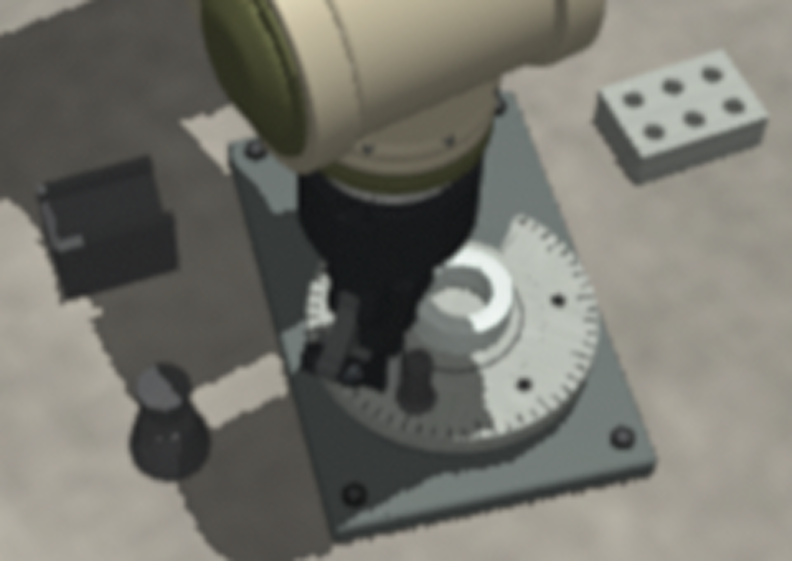

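The post has moved to about (417,360), the ring is still central, and the force is low. I'll carry on.

jog_arm:
  deltas: [0.0028,0.0009,0,0,0,-0.0127,1,0.0053,0.0016,0,0,0,-0.0239,1,0.0078,0.0023,0,0,0,-0.035,1,0.0103,0.0028,0,0,0,-0.0461,1,0.0129,0.0032,0,0,0,-0.0572,1,0.0154,0.0036,0,0,0,-0.0683,1,0.018,0.0038,0,0,0,-0.0794,1,0.0205,0.004,0,0,0,-0.0905,1,0.0231,0.0041,0,0,0,-0.1016,1,0.0256,0.0041,0,0,0,-0.1127,1,0.0282,0.004,0,0,0,-0.124,1,0.0307,0.0038,0,0,0,-0.135,1]

```text
time_s: 5.57
position: [0.6301, 0.0618, 0.0563]
tool_rot: [[0.587, 0.81, -0.001], [0.81, -0.587, -0.0], [-0.001, -0.001, -1.0]]
ft_force: [-2.4, -0.9, -0.2]
grip_width: -0.0003
```

```bash
python3 look.py s5
python3 - <<'E'
from h import *
c=np.array([.599,.107]); o=env.observe()
for th in np.arange(-39,-15,3):
    t=np.radians(th);u=np.array([np.cos(t),np.sin(t)]);g=np.array([-u[1],u[0]])
    P=c+.052*u-.018*g; print(th,end=' '); row([*P,.0565],th+90)
E
```

```text
5.5667 [0.6300814  0.06179859 0.05629631] [-2.4 -0.9 -0.2]
-39 [-0.0037, -0.0012, -0.0002, -0.0001, 0.0001, 0.0178] 1
-36 [-0.0001, 0.0001, -0.0002, -0.0001, 0.0001, 0.0011] 1
-33 [0.0036, 0.0013, -0.0002, -0.0001, 0.0001, -0.0156] 1
-30 [0.0073, 0.0023, -0.0002, -0.0001, 0.0001, -0.0322] 1
-27 [0.0111, 0.0031, -0.0002, -0.0001, 0.0001, -0.0489] 1
-24 [0.0149, 0.0036, -0.0002, -0.0001, 0.0001, -0.0656] 1
-21 [0.0187, 0.004, -0.0002, -0.0001, 0.0001, -0.0822] 1
-18 [0.0225, 0.0042, -0.0002, -0.0001, 0.0001, -0.0989] 1
```

View pics/s5.png

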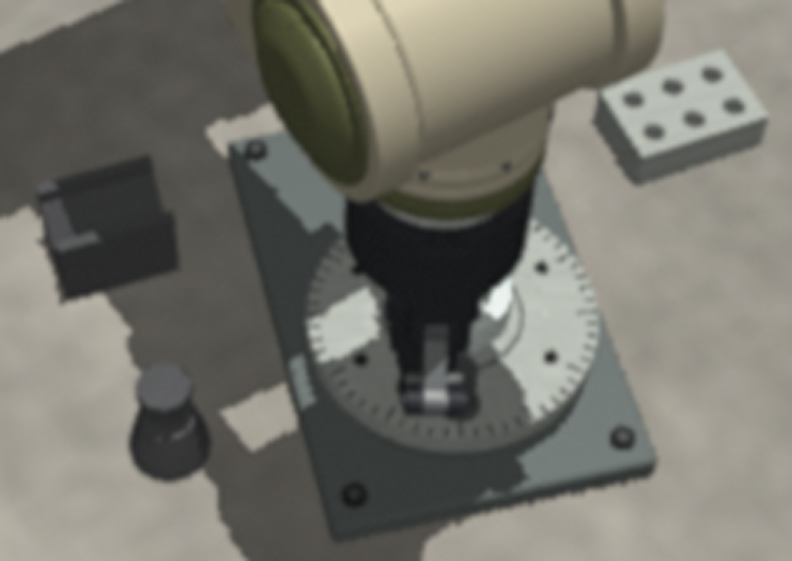

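jog_arm:
  deltas: [0.0023,0.0008,0,0,0,-0.0103,1,0.0048,0.0016,0,0,0,-0.0213,1,0.0073,0.0022,0,0,0,-0.0322,1,0.0095,0.0028,0,0,0,-0.042,1,0.0117,0.0031,0,0,0,-0.0515,1,0.0132,0.0034,0,0,0,-0.058,1,0.0132,0.0034,0,0,0,-0.058,1,0.0132,0.0034,0,0,0,-0.058,1]

```text
time_s: 6.28
position: [0.6384, 0.0683, 0.0564]
tool_rot: [[0.432, 0.902, 0.0], [0.902, -0.432, -0.0], [0.0, 0.0, -1.0]]
ft_force: [-1.3, -0.5, -0.3]
grip_width: -0.0002
```

jog_arm:
  deltas: [-0.01,0,0,0,0,0,1,-0.025,0,0,0,0,0,1,-0.03,0,-0.03,0,0,0,1,-0.03,0.02,-0.07,0,0,0,1,-0.05,0.05,-0.12,0,0,0,1,-0.09,0.09,-0.15,0,0,0,1,-0.14,0.13,-0.15,0,0,0,1,-0.19,0.17,-0.15,0,0,0,1,-0.24,0.21,-0.15,0,0,0,1,-0.24,0.21,-0.15,0,0,0,1,-0.24,0.21,-0.15,0,0,0,1]

```text
time_s: 7.2
position: [0.7027, -0.1692, 0.1681]
tool_rot: [[0.437, 0.9, 0.0], [0.9, -0.437, -0.001], [-0.001, 0.001, -1.0]]
ft_force: [-0.2, 0.3, 0.2]
grip_width: 0.0
```

```bash
python3 look.py s6
python3 - <<'E'
from h import *
a=eyes.get_image('top')[:,:,::-1][150:320,160:400]
cv2.imwrite('pics/t6.png',cv2.resize(a,None,fx=3.3,fy=3.3,interpolation=cv2.INTER_CUBIC))
E
```

```text
7.2 [ 0.70271401 -0.1692224   0.16807558] [-0.2  0.3  0.2]
```

View pics/s6.png

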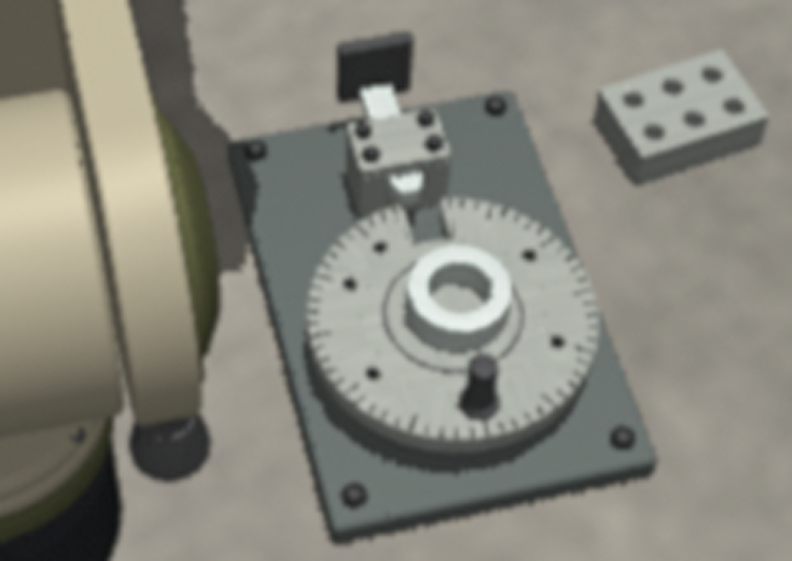

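View pics/t6.png

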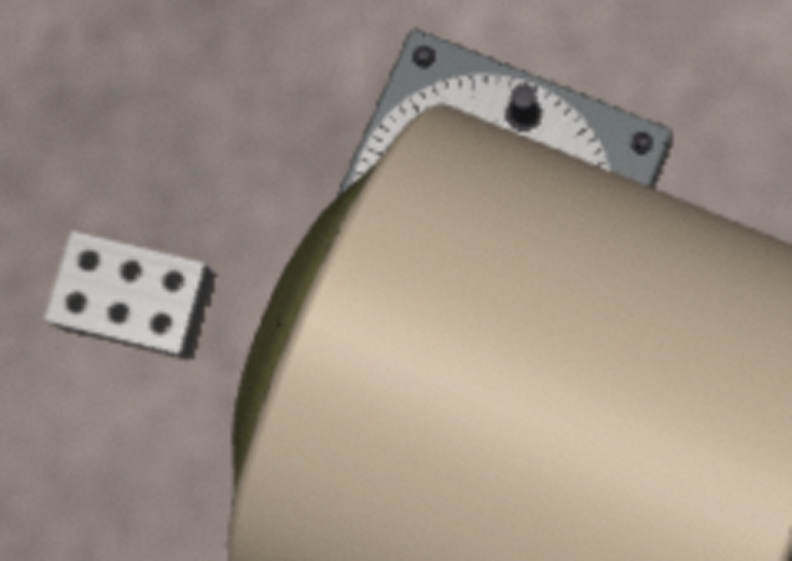

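Run:
```python
from h import *
o=np.array([220,180])
S=np.array([[230,146],[513,93],[655,462],[333,535]])/3.3+o
L=np.array([[155,80,16],[155,-80,16],[-85,-80,16],[-85,80,16]])/1e3
r=least_squares(lambda p:(proj('scene',tab(p,L))-S).ravel(),[.6,.1,2.75]); print(r.x,np.degrees(r.x[2]),r.fun.round(1))
B=lambda q,z: bp('scene',np.array(q)/3.3+o,z)
def T(w): d=w-r.x[:2];c,s=np.cos(r.x[2]),np.sin(r.x[2]); return (1e3*np.array([c*d[0]+s*d[1],-s*d[0]+c*d[1]])).round(1)
for nm,q,z in (('ring',(459,288),.066),('slot',(425,203),.046),('post',(483,365),.08),('nose',(406,184),.045),('g1',(364,131),.056),('g2',(425,118),.056),('g3',(371,154),.056),('g4',(434,143),.056),('plateTL',(337,43),.077),('plateTR',(411,34),.077)):
    print(nm,B(q,z),T(B(q,z)))
top=bp('top',np.array([525,96])/3.3+[160,150],.08); print('top post',top,T(top))
a=eyes.get_image('scene')[:,:,::-1][185:315,310:410]
cv2.imwrite('pics/s6z.png',cv2.resize(a,None,fx=4.6*1.3,fy=4.6,interpolation=cv2.INTER_CUBIC))
```

```text
[0.59953568 0.10702925 2.75125725] 157.63542903304295 [-1.5 -1.3  0.3 -1.   1.6  1.2 -0.5  0.3]
ring [0.59811462 0.11057829] [ 2.7 -2.7]
slot [0.53714548 0.13837487] [69.6 -5.2]
post [0.64495209 0.08648956] [-49.8   1.7]
nose [0.52143395 0.13842376] [84.2  0.7]
g1 [0.4884671  0.13615261] [113.8  15.3]
g2 [0.49964304 0.16661869] [115.1 -17.1]
g3 [0.50253818 0.13012038] [98.5 15.6]
g4 [0.51531201 0.16030982] [ 98.2 -17.2]
plateTL [0.44726877 0.14887243] [156.7  19.2]
plateTR [0.46428892 0.18348783] [154.2 -19.2]
top post [0.64237947 0.08291397] [-48.8   6. ]
```

View pics/s6z.png

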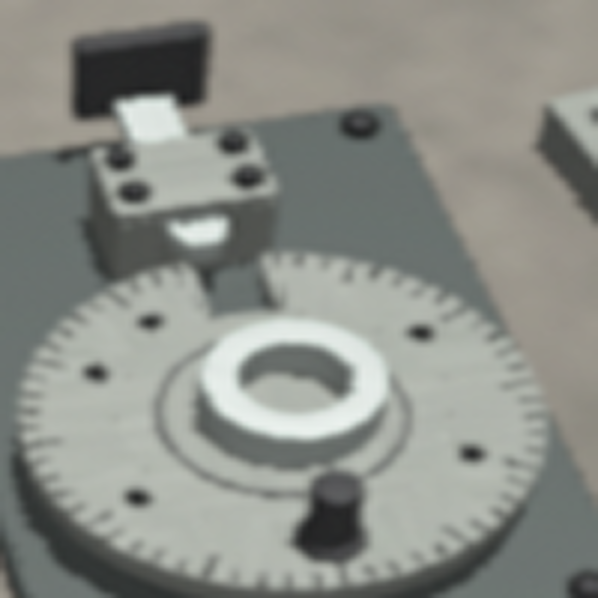

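Run:
```python
from h import *
c=np.array([.599,.107]); th=-22;t=np.radians(th);u=np.array([np.cos(t),np.sin(t)]);g=np.array([-u[1],u[0]])
P=c+.052*u-.018*g; print(P)
for b,z in ((.028,.12),(.028,.0565),(.012,.0565),(.004,.0565),(0,.0565)): row([*(P-b*g),z],68)
```

```text
[0.64047064 0.07083115]
[0.2076, -0.2065, 0.0652, -0.0001, -0.0001, -0.0197] 1
[0.2076, -0.2065, 0.1499, -0.0001, -0.0001, -0.0197] 1
[0.2289, -0.2078, 0.1499, -0.0001, -0.0001, -0.0197] 1
[0.2395, -0.2084, 0.1499, -0.0001, -0.0001, -0.0197] 1
[0.2448, -0.2088, 0.1499, -0.0001, -0.0001, -0.0197] 1
```

jog_arm:
  deltas: [0.04,-0.04,0.01,0,0,-0.01,1,0.09,-0.09,0.02,0,0,-0.0197,1,0.14,-0.14,0.04,0,0,-0.0197,1,0.185,-0.185,0.06,0,0,-0.0197,1,0.2076,-0.2065,0.075,0,0,-0.0197,1,0.2076,-0.2065,0.1,0,0,-0.0197,1,0.2076,-0.2065,0.125,0,0,-0.0197,1,0.2076,-0.2065,0.143,0,0,-0.0197,1,0.2076,-0.2065,0.15,0,0,-0.0197,1,0.2076,-0.2065,0.15,0,0,-0.0197,1]

```text
time_s: 8.18
position: [0.6293, 0.0462, 0.0558]
tool_rot: [[0.372, 0.928, -0.002], [0.928, -0.372, 0.0], [-0.0, -0.002, -1.0]]
ft_force: [0.2, -0.2, -0.1]
grip_width: -0.0003
```

```bash
python3 look.py s7
python3 - <<'E'
from h import *
P=np.array([.64047,.07083]); g=np.array([np.sin(np.radians(22)),np.cos(np.radians(22))])
for b in (.012,.004,0): row([*(P-b*g),.0565],68)
E
```

```text
8.1833 [0.62933947 0.04622276 0.05576229] [ 0.2 -0.2 -0.1]
[0.0202, 0.0004, 0.0004, 0.0, -0.0, 0.0006] 1
[0.0308, 0.0005, 0.0004, 0.0, -0.0, 0.0006] 1
[0.0362, 0.0005, 0.0004, 0.0, -0.0, 0.0006] 1
```

View pics/s7.png

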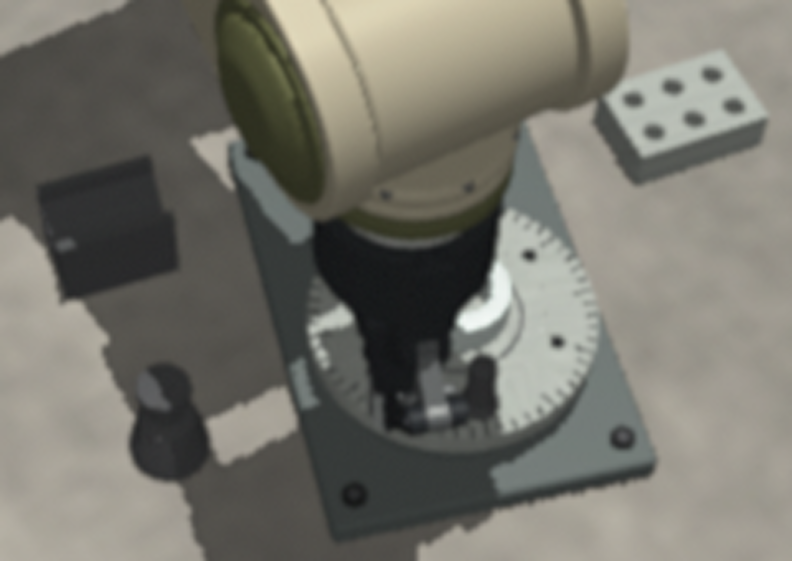

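jog_arm:
  deltas: [0.008,0.0002,0,0,0,0,1,0.016,0.0004,0,0,0,0,1,0.021,0.0005,0,0,0,0,1,0.025,0.0005,0,0,0,0,1,0.029,0.0005,0,0,0,0,1,0.032,0.0005,0,0,0,0,1,0.0345,0.0005,0,0,0,0,1,0.0362,0.0005,0,0,0,0,1,0.0362,0.0005,0,0,0,0,1,0.0362,0.0005,0,0,0,0,1]

```text
time_s: 9.07
position: [0.6407, 0.0704, 0.0564]
tool_rot: [[0.374, 0.928, -0.0], [0.928, -0.374, 0.0], [0.0, -0.0, -1.0]]
ft_force: [-0.7, 0.8, -0.0]
grip_width: -0.0001
```

jog_arm:
  deltas: [-0.01,0,0,0,0,0,1,-0.025,0,0,0,0,0,1,-0.03,0,-0.03,0,0,0,1,-0.03,0,-0.07,0,0,0,1,-0.03,0,-0.11,0,0,0,1,-0.03,0,-0.14,0,0,0,1,-0.03,0,-0.16,0,0,0,1,-0.03,0,-0.16,0,0,0,1]

```text
time_s: 9.73
position: [0.6332, 0.0485, 0.1801]
tool_rot: [[0.374, 0.927, 0.006], [0.927, -0.374, -0.001], [0.002, 0.006, -1.0]]
ft_force: [0.0, -0.8, 0.3]
grip_width: -0.0001
```

Run:
```python
from h import *
print(env.observe()['q'])
row([.423,.177,.16],-22.3)
```

```text
[-6.28602497e+00  3.23442971e+01  6.48731530e+01  1.00599599e-03
  8.24235843e+01  1.56753394e+01]
[0.0541, -0.3241, 0.025, 0.0011, -0.0019, 0.5019] 1
```

jog_arm:
  deltas: [0.003,-0.02,0,0,0,0.035,1,0.008,-0.05,0,0,0,0.07,1,0.015,-0.09,0,0,0,0.105,1,0.022,-0.13,0,0,0,0.14,1,0.03,-0.18,0.005,0,0,0.18,1,0.037,-0.22,0.01,0,0,0.22,1,0.043,-0.26,0.015,0,0,0.26,1,0.05,-0.3,0.02,0,0,0.3,1,0.054,-0.324,0.025,0,0,0.34,1,0.054,-0.324,0.025,0,0,0.38,1,0.054,-0.324,0.025,0,0,0.42,1,0.054,-0.324,0.025,0,0,0.46,1]

```text
time_s: 10.73
position: [0.421, 0.1774, 0.1568]
tool_rot: [[0.967, -0.255, -0.002], [-0.255, -0.967, -0.0], [-0.002, 0.001, -1.0]]
ft_force: [-0.0, 0.1, -0.6]
grip_width: -0.0007
```

Run:
```python
from h import *
o=env.observe(); print(o['time_s'],o['position'],o['q'].round(1))
row([.423,.177,.16],-22.3)
for n,s in (('scene',(185,320,220,400)),('top',(150,320,160,400))):
    a=eyes.get_image(n)[:,:,::-1][s[0]:s[1],s[2]:s[3]]; f=4.4 if n=='scene' else 3.3
    cv2.imwrite(f'pics/{n}8.png',cv2.resize(a,None,fx=f,fy=f,interpolation=cv2.INTER_CUBIC))
```

```text
10.7333 [0.42102041 0.17743547 0.15677049] [  8.   17.   95.5  -0.   67.6 112.7]
[0.0027, -0.0001, -0.0043, 0.0002, 0.0005, 0.0419] 1
```

View pics/scene8.png

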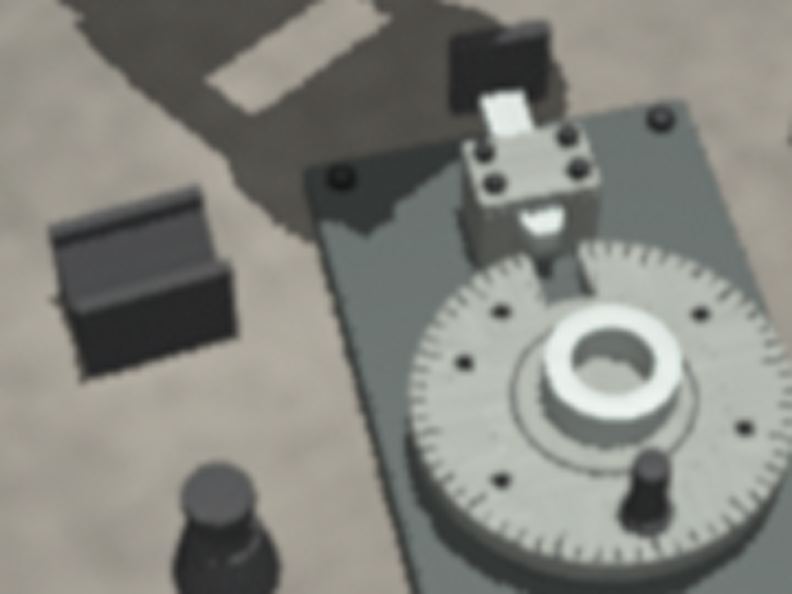

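View pics/top8.png

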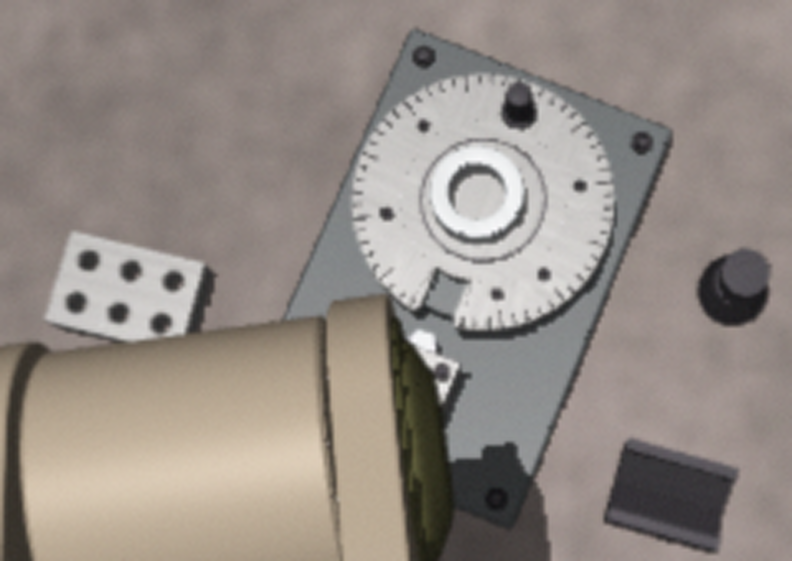

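Run:
```python
from h import *
r=[.59954,.10703,2.7513]
def T(w): d=w-np.array(r[:2]);c,s=np.cos(r[2]),np.sin(r[2]); return (1e3*np.array([c*d[0]+s*d[1],-s*d[0]+c*d[1]])).round(1)
for n,q,z in (('scene',(557,253),.046),('scene',(652,465),.08),('scene',(543,213),.045),('top',(441,312),.046),('top',(519,92),.08),('top',(427,340),.045)):
    px=np.array(q)/4.4+[220,185] if n=='scene' else np.array(q)/3.3+[160,150]
    print(n,q,T(bp(n,px,z)))
row([.430,.1745,.055],-22.3)
a=cv2.imread('pics/scene8.png')[180:320,440:660];cv2.imwrite('pics/s8z.png',cv2.resize(a,None,fx=3.5,fy=3.5,interpolation=cv2.INTER_CUBIC))
```

```text
scene (557, 253) [68.5 -1.2]
scene (652, 465) [-50.6  -0.9]
scene (543, 213) [88.8 -1.2]
top (441, 312) [67.7  6.1]
top (519, 92) [-49.6   2.3]
top (427, 340) [84.1  5. ]
[0.0123, 0.0007, 0.1358, 0.0002, 0.0005, 0.0432] 1
```

View pics/s8z.png

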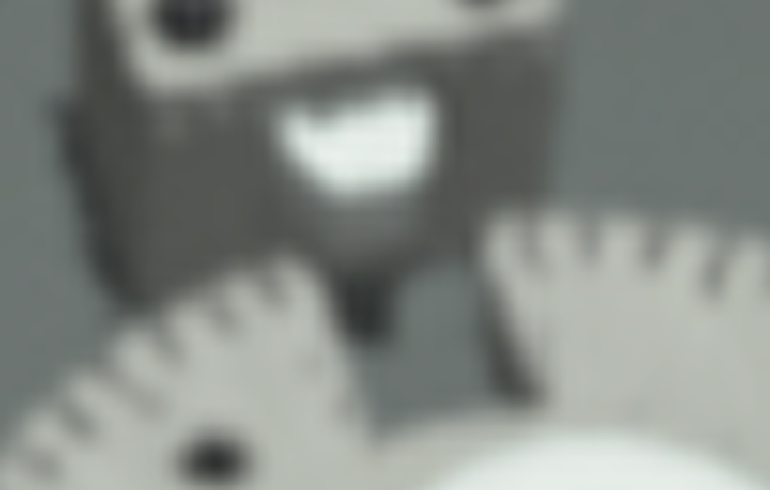

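Run:
```python
from h import *
row([.418,.1815,.052],-22.4)
```

```text
[-0.0055, -0.0044, 0.1398, 0.0002, 0.0005, 0.0438] 1
```

jog_arm:
  deltas: [-0.002,-0.002,0.01,0,0,0.02,1,-0.0055,-0.0044,0.03,0,0,0.0438,1,-0.0055,-0.0044,0.06,0,0,0.0438,1,-0.0055,-0.0044,0.09,0,0,0.0438,1,-0.0055,-0.0044,0.12,0,0,0.0438,1,-0.0055,-0.0044,0.135,0,0,0.0438,1,-0.0055,-0.0044,0.14,0,0,0.0438,1,-0.0055,-0.0044,0.14,0,0,0.0438,1,-0.0055,-0.0044,0.14,0,0,0.0438,1]

```text
time_s: 11.58
position: [0.419, 0.1819, 0.053]
tool_rot: [[0.926, -0.378, 0.0], [-0.378, -0.926, 0.0], [0.0, -0.0, -1.0]]
ft_force: [-0.2, -0.2, 0.9]
grip_width: -0.0002
```

```bash
python3 look.py s9
python3 - <<'E'
from h import *
c=np.array([.5995,.107]); a=np.radians(157.6); u=np.array([np.cos(a),np.sin(a)])
for r in (.1805,.1745,.1675,.1575,.1475,.1425,.1395,.1375,.1355): print(r,end=' ');row([*(c+r*u),.052],-22.4)
E
```

```text
11.5833 [0.41900094 0.18186859 0.05299786] [-0.2 -0.2  0.9]
0.1805 [0.0197, 0.0009, 0.0018, -0.0002, -0.0003, 0.0009] 1
0.1745 [0.0277, 0.0009, 0.0018, -0.0002, -0.0003, 0.0009] 1
0.1675 [0.037, 0.0009, 0.0018, -0.0002, -0.0003, 0.0009] 1
0.1575 [0.0503, 0.0009, 0.0018, -0.0002, -0.0003, 0.0009] 1
0.1475 [0.0637, 0.001, 0.0018, -0.0002, -0.0003, 0.0009] 1
0.1425 [0.0703, 0.001, 0.0018, -0.0002, -0.0003, 0.0009] 1
0.1395 [0.0743, 0.001, 0.0018, -0.0002, -0.0003, 0.0009] 1
0.1375 [0.077, 0.001, 0.0018, -0.0002, -0.0003, 0.0009] 1
0.1355 [0.0797, 0.001, 0.0018, -0.0002, -0.0003, 0.0009] 1
```

View pics/s9.png

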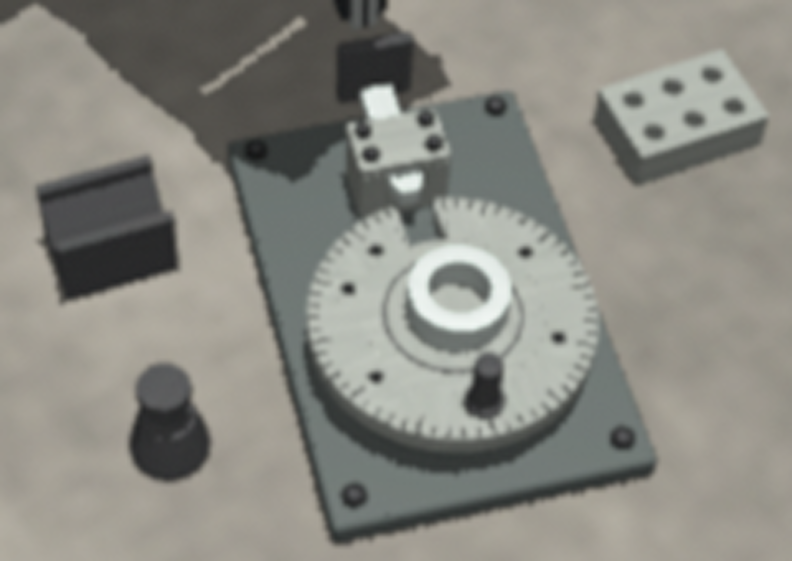

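jog_arm:
  deltas: [0.008,0.0002,0,0,0,0,1,0.016,0.0005,0,0,0,0,1,0.022,0.0009,0.0008,0,0,0,1,0.027,0.0009,0.0008,0,0,0,1,0.0305,0.0009,0.0008,0,0,0,1,0.0335,0.0009,0.0008,0,0,0,1,0.0365,0.0009,0.0008,0,0,0,1,0.0395,0.0009,0.0008,0,0,0,1,0.042,0.0009,0.0008,0,0,0,1,0.0445,0.0009,0.0008,0,0,0,1,0.047,0.0009,0.0008,0,0,0,1]

```text
time_s: 12.55
position: [0.4511, 0.168, 0.0521]
tool_rot: [[0.925, -0.379, -0.0], [-0.379, -0.925, 0.0], [-0.0, 0.0, -1.0]]
ft_force: [-2.2, 1.0, 1.1]
grip_width: 0.0002
```

jog_arm:
  deltas: [0.0025,0,0,0,0,0,1,0.005,0,0,0,0,0,1,0.0065,0,0,0,0,0,1]

```text
time_s: 12.8
position: [0.4559, 0.1661, 0.0521]
tool_rot: [[0.925, -0.38, -0.0], [-0.38, -0.925, -0.0], [-0.0, 0.0, -1.0]]
ft_force: [-1.9, 0.9, 1.2]
grip_width: 0.0
```

```bash
python3 look.py s10
```

```text
12.8 [0.45589302 0.16610292 0.05208476] [-1.9  0.9  1.2]
```

View pics/s10.png

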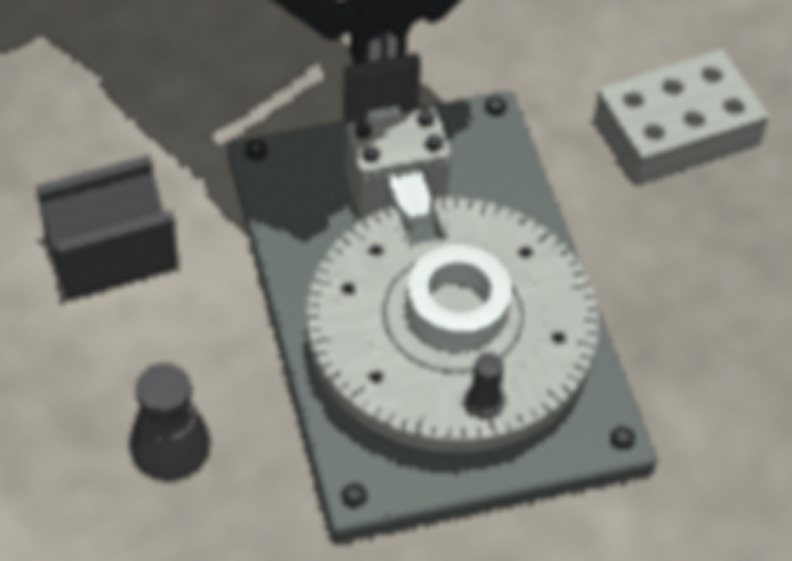

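The nose at about (412,208) has entered the slot cleanly, with 2 N of force. I'll keep pushing.

jog_arm:
  deltas: [0.0025,0,0,0,0,0,1,0.005,0,0,0,0,0,1,0.0075,0,0,0,0,0,1,0.01,0,0,0,0,0,1,0.012,0,0,0,0,0,1,0.014,0,0,0,0,0,1,0.0155,0,0,0,0,0,1,0.017,0,0,0,0,0,1,0.018,0,0,0,0,0,1,0.019,0,0,0,0,0,1]

```text
time_s: 13.68
position: [0.4689, 0.1608, 0.0521]
tool_rot: [[0.925, -0.38, -0.0], [-0.38, -0.925, 0.0], [-0.0, 0.0, -1.0]]
ft_force: [-4.6, 3.0, 2.2]
grip_width: 0.0003
```

jog_arm:
  deltas: [0.001,0,0,0,0,0,1,0.002,0,0,0,0,0,1,0.003,0,0,0,0,0,1]

```text
time_s: 13.93
position: [0.4689, 0.1607, 0.052]
tool_rot: [[0.925, -0.38, -0.005], [-0.38, -0.925, 0.001], [-0.005, 0.001, -1.0]]
ft_force: [-13.1, 8.1, 9.0]
grip_width: 0.0002
```

jog_arm:
  deltas: [0.0007,0,0,0,0,0,1,0.0014,0,0,0,0,0,1]

```text
time_s: 14.1
position: [0.4689, 0.1607, 0.052]
tool_rot: [[0.925, -0.379, -0.007], [-0.379, -0.925, 0.002], [-0.007, 0.001, -1.0]]
ft_force: [-15.8, 10.4, 11.7]
grip_width: -0.0002
```

Run:
```python
from h import *
a=eyes.get_image('scene')[:,:,::-1][185:270,300:400]
cv2.imwrite('pics/s11.png',cv2.resize(a,None,fx=7,fy=7,interpolation=cv2.INTER_CUBIC))
r=[.59954,.10703,2.7513]
for L in ([.048,0,.045],[.048,.0045,.045],[.048,-.0045,.045],[.052,0,.045],[.056,.008,.045],[.056,-.008,.045],[.1185,.02,.077],[.1185,-.02,.077],[.044,0,.046],[.044,.0095,.046],[.044,-.0095,.046]): print(L,((proj('scene',tab(r,L))-[300,185])*7).round())
```

```text
[0.048, 0, 0.045] [[344. 474.]]
[0.048, 0.0045, 0.045] [[325. 478.]]
[0.048, -0.0045, 0.045] [[363. 471.]]
[0.052, 0, 0.045] [[339. 461.]]
[0.056, 0.008, 0.045] [[302. 454.]]
[0.056, -0.008, 0.045] [[368. 441.]]
[0.1185, 0.02, 0.077] [[190. 175.]]
[0.1185, -0.02, 0.077] [[354. 146.]]
[0.044, 0, 0.046] [[349. 485.]]
[0.044, 0.0095, 0.046] [[309. 493.]]
[0.044, -0.0095, 0.046] [[388. 478.]]
```

View pics/s11.png

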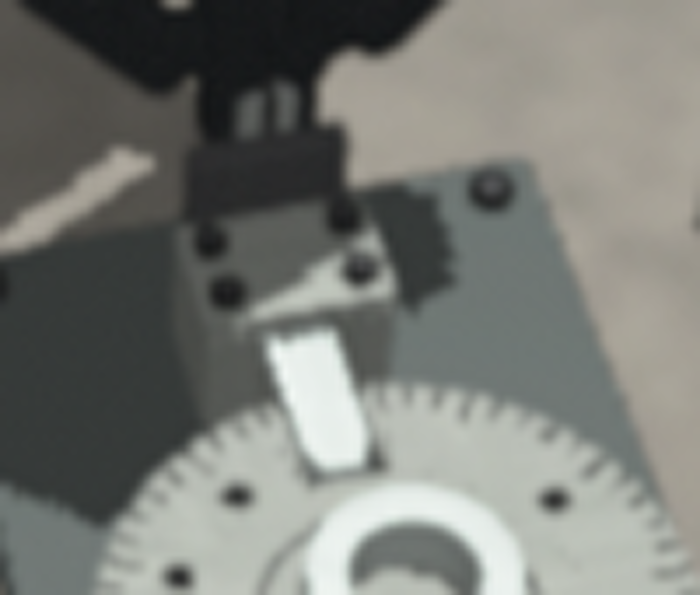

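jog_arm:
  deltas: [-0.004,0,0,0,0,0,1,-0.01,0,0,0,0,0,1,-0.02,0,0,0,0,0,1,-0.035,0,0,0,0,0,1,-0.05,0,0,0,0,0,1,-0.06,0,-0.01,0,0,0,1,-0.07,0,-0.01,0,0,0,1,-0.07,0,-0.01,0,0,0,1]

```text
time_s: 14.82
position: [0.4221, 0.18, 0.0601]
tool_rot: [[0.926, -0.379, 0.0], [-0.379, -0.926, 0.0], [0.0, -0.0, -1.0]]
ft_force: [1.1, -0.3, 0.3]
grip_width: 0.0003
```

Run:
```python
from h import *
print(env.observe()['position'],env.observe()['ft_force'])
n=eyes.get_image('scene')[:,:,::-1]; cv2.imwrite('pics/scene12.png',n)
o=cv2.imread('pics/scene0.png')
f=lambda a:cv2.convertScaleAbs(cv2.resize(a[180:270,310:375],None,fx=6,fy=6,interpolation=cv2.INTER_CUBIC),alpha=1.5)
cv2.imwrite('pics/cmp12.png',np.hstack([f(o),f(n)]))
r=[.59954,.10703,2.7513]
for R in (.1565,.1265): 
  for y in (.02,-.02):
    print(R,y,((proj('scene',tab(r,[[R,y,.077],[R-.008,y,.077],[R-.008,y,.05]]))-[310,180])*6).round(0).tolist())
```

```text
[0.4221309  0.18003759 0.06014862] [ 1.1157201  -0.29436358  0.31986532]
0.1565 0.02 [[70.0, 79.0], [77.0, 100.0], [76.0, 163.0]]
0.1565 -0.02 [[208.0, 55.0], [215.0, 76.0], [211.0, 139.0]]
0.1265 0.02 [[96.0, 158.0], [103.0, 180.0], [101.0, 242.0]]
0.1265 -0.02 [[236.0, 134.0], [243.0, 155.0], [238.0, 217.0]]
```

View pics/cmp12.png

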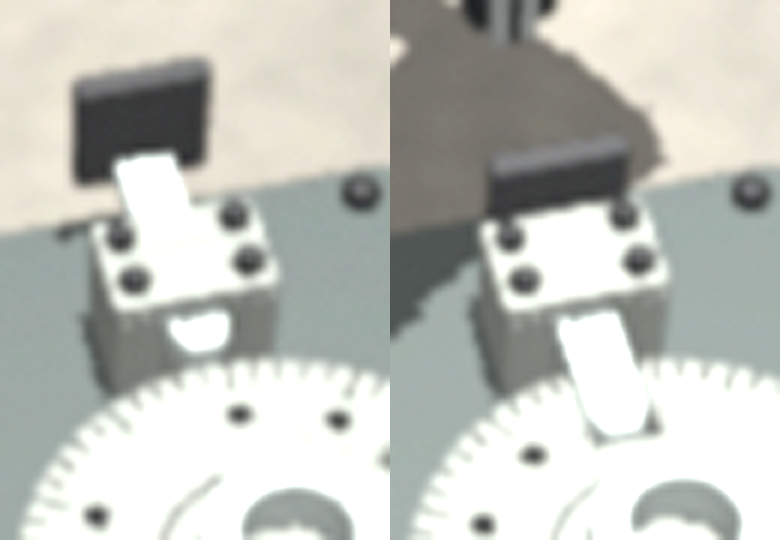

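Run:
```python
from h import *
o=cv2.imread('pics/scene0.png',0);n=cv2.imread('pics/scene12.png',0)
f=lambda a:cv2.resize(a,None,fx=10,fy=10,interpolation=cv2.INTER_CUBIC)
O=f(o[185:215,315:350]); N=f(n[185:235,310:365])
# dark plate top part, horizontal extents
for (x0,y0,x1,y1) in ((322,190,345,199),(321,189,346,200)):
    t=f(o[y0:y1,x0:x1]); m=cv2.matchTemplate(N,t,cv2.TM_CCOEFF_NORMED); _,v,_,l=cv2.minMaxLoc(m)
    print(v,l[0]/10+310-x0,l[1]/10+185-y0)
r=[.59954,.10703,2.7513]
for d in (.028,.029,.030): print(d,np.diff(proj('scene',tab(r,[[.1525,0,.077],[.1525-d,0,.077]])),axis=0))
# rest unchanged?
d=cv2.absdiff(o,n); print([int(d[y0:y1,x0:x1].mean()) for x0,y0,x1,y1 in ((230,228,275,270),(258,288,285,326),(400,195,455,235))])
cv2.imwrite('pics/full12.png',cv2.imread('pics/scene12.png'))
```

```text
0.8757851719856262 4.600000000000023 14.300000000000011
0.8074735403060913 4.300000000000011 13.699999999999989
0.028 [[ 4.17383017 12.26070069]]
0.029 [[ 4.32540076 12.70594792]]
0.03 [[ 4.4771471  13.15171186]]
[4, 4, 6]
```

View pics/full12.png

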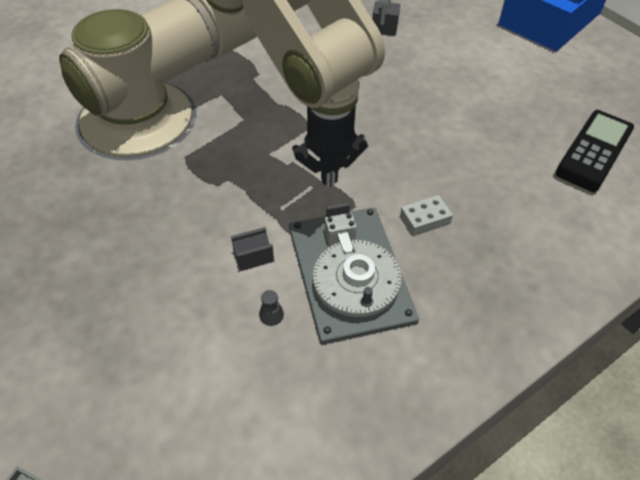

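```bash
python3 -c "
from rig import close_job
print(close_job())"
```

```text
the job is handed in; nothing more can be done
None
```

The table is locked at zero and the job is handed in, at about 15 s of the 54 s allowed.

**What I did:** With the fingers shut, I pushed the post about 62° round in one sweep and then a short correction. That put the slot within about 1–2 mm of the bar's line. I then pushed the upright plate level towards the axis until the bar stopped. At each reading the wrist force was at most about 3 N on the post and 2–5 N while the bar slid. It rose to about 22 N in all (19 N of it level) against the stop.

**Last checks:**
- **Bar travel:** the plate moved about 30 mm in the scene picture. The two template matches (13.7 and 14.3 px down) and my reading by eye (12.8 px) bracket the 13.2 px expected. The bar did not move at all as the force rose, and its nose lies in the slot with a small gap to the slot's end.
- **Other parts:** the ring still stands on the middle of the disc. The V-block, setting block and jack look unmoved, and the fingers are clear of everything.

**What disagreed:**
- **Stop position:** worked out from the tool position, the stop came about 3.7 mm before my calculated one. I put this down to camera and pose error, because the picture comparison and the hard stop both show full travel.
- **Cameras:** the two cameras differed from each other by about 3–7 mm in absolute positions.

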